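# Invert the rinsed mixing beaker onto the drying peg

## Robot

A 6-joint arm with a two-finger parallel gripper is mounted at the origin on the work surface. World frame = base frame: x ahead of the robot, y to its left, z up, the work surface at z = 0. Lengths are in mm, angles in degrees, forces in N, time in s.
With the tool pointing down it reaches from about 300 to 850 mm from the base axis. Payload 4.2 kg.
Tool frame: the origin (TCP) lies at the very end of the fingers, on their centre line; the grasp point (between the pads) lies 19 mm behind it; z points along the fingers, y is the line along which they close (so a half turn about z gives the same grasp; the last joint's range is limited). The gripper opens to 91 mm and grips with 3 to 60 N. Pads are 32 mm wide; open, the fingers measure 118 mm over their backs; the gripper's body (76 mm by 178 mm) begins 60 mm behind the grasp point.
Start: joints at [-73.453, 18.312, 89.639, -0, 72.044, -1.146], TCP at [174.755, -547.817, 213.976] pointing down, gripper open.
Joint ranges: [-177.97, 177.97], [-48.28, 115.42], [12.27, 149.76], [-77.06, 257.06], [2.81, 150.46], [-146.56, 146.56]. Speed limits (degrees/s): [147.25, 147.25, 180, 180, 180, 180].

## Interface

Orientations are given as [roll, pitch, yaw] about the fixed x, y, z axes, in that order (R = Rz(yaw) Ry(pitch) Rx(roll)).
In Python, from workcell import env, eyes gives the robot as it stands.
- The arm moves only by the tool send_rows, never from a script. Its argument "targets" is text: rows parted by semicolons, each of 7 numbers parted by spaces: the shift along the tool's x, y, z in m, then the turn, a rotation vector about the tool's x, y, z in degrees, then the opening in per cent of the stroke, from 0 (shut) to 100 (fully open). A call has 1 to 12 rows; each row is the pose to reach, as a shift and turn from the pose commanded when the call began, along the tool's axes at that moment; what a row does not reach only later rows make up. A row lasts 1/12 s, in which the tool goes at most 41.7 mm and 7.16 degrees, less where a joint would pass 70% of its speed; a pose out of reach is approached as far as the arm can. A call with a gripper value outside its range is refused whole. The fingers move at their own pace and stop on an object; "grip_force" is the grip in N (left out, the last holds). Time passes only in rows, so rows that repeat a pose let the fingers close. It gives the time, the measured TCP pose, the force, the opening and the grip force at its end, in the units of the state.
- env.state(): the state, without advancing time (a new reading comes with each control period).
- eyes.grab_frame(name): name is "scene" or "top" or "wrist"; returns a dict with "image" (480x640x3 uint8, blue, green, red), "fovy" (degrees; the focal length in pixels is half the picture's height over the tangent of half this angle, whatever the lens; pixels are square), "cx", "cy" (the principal point, pixels), "eye" and "attitude" of the camera in the world. Camera axes: x right, y up, looking along -z (the intrinsics and any distortion apply to the point x, -y, -z); pixel columns grow to the right and rows downward; lengths in mm; the calibration is good to about 2 mm. The wrist camera is an equidistant fisheye: a pixel r from the principal point sees the ray r / f radians off the axis. A picture is of the moment at which its call begins. There is no depth.
- env.job_done(): hands the job in; it is judged then, once.
The state is a dict: "time_s": time; "qpos": joint angles; "qvel": joint speeds; "effort": joint torques, N m; "ee_pos": TCP position; "ee_rot": TCP orientation; "force": force on the tool from outside, world axes, zero at the start; "torque": the same for the moment, N m; "gripper_width": finger opening in mm; "gripper_force": force on a finger pad.
Only numpy, scipy, OpenCV 4.12 (cv2) and the standard library are available. Lean on these libraries where they do the work, as an engineer would, in place of code of your own. Each camera call takes 0.05 s, during which the arm holds its last target. There are 200 camera calls.

## Task

Take the steel mixing beaker that lies in the little wire cradle, turn it mouth down and put it over the empty drying peg, so that it stands upside down with its rim resting on the stand's base, and let go. Leave the beaker that is already drying on the other stand where it is.

Things in the scene. Friction and masses are not known exactly. Their poses are not given: they have to be found in the camera images.
- beaker_mid (a point): Centre (half-way up, on the axis) of the loose steel beaker: plain round cup, 52 mm outside, 47 inside, 76 long, bottom 3 thick, 0.11 kg. z axis: from closed bottom to mouth. It starts lying on 2 wire rails of a fixed cradle, mouth away from the robot and dipping 15 degrees, centre 55 mm above the table. The wires stay below its axis and within 19 mm of it sideways, so both flanks are free.
- peg_stand: Fixed drying stand with the EMPTY peg. Origin: centre of its underside, on the table; z up. Black round base, 96 mm across, 12 thick, with crossed ribs 4 mm high on which the rim rests (16 mm above the table); central upright steel peg, 16 mm across, round tip 67 mm above the table. A beaker fully down on it has its centre 54 mm above the table.
- parked_mid (a point): Centre (half-way up, on the axis) of an identical beaker already standing upside down on a second, identical stand (its peg hidden inside); z axis towards its mouth, so down. Leave alone. The two stands are side by side, left of the cradle; either may be the nearer.
Not all that is in view belongs to the job. What is shaped like the part that bears beaker_mid but pink or purple is not meant.

How it is judged (in metres and radians):
At the end, for the whole second after the job is handed in: The beaker rests mouth down over the empty peg, within 10 degrees of upright and 20 mm of the peg's axis, its half-way point 48 to 60 mm above the table (rim on the base). The parked beaker is within 20 mm of its start and still upside down (angle between each of beaker_mid, parked_mid's own z axis and vertical above 2.96 rad and horizontal distance between beaker_mid and peg_stand below 0.02 m and z of beaker_mid in the frame of peg_stand between 0.048 and 0.06 m and linear speed of beaker below 0.02 m/s and distance of parked_mid from where it was at the start of the episode below 0.02 m); the robot touches nothing.
It fails at once if the beaker that is already drying is disturbed (moved by more than 20 mm) (distance of parked_mid from where it was at the start of the episode above 0.02 m).
It also fails if it takes over 45 s, if anything falls off the work surface, if the arm or the gripper's body presses on something with over 40 N, if the wrist force passes 120 N, or if a joint passes its speed limit or range.

## Working session

There is one attempt and no reset: what is moved stays moved. The work goes in short steps, Python scripts to look and compute and a tool call to move; the robot and the scene stay as the last step left them, time stands still between calls to the robot, and variables do not carry over. Pictures are saved under pics/ and viewed, at most 10 in all, crops included, and the job is handed in when it is done.

Besides the shell and the picture viewer there is one more tool, called after "Request:" as name(argument=value, ...) on one line, values as JSON. send_rows: Moves the arm, as the interface text tells. Its arguments: {"type":"object","properties":{"targets":{"type":"string"},"grip_force":{"type":"number"}},"required":["targets"]}

```bash
ls; mkdir -p pics
python3 - <<'E'
from workcell import env, eyes
import cv2, pickle
for n in ("scene","top"):
    f=eyes.grab_frame(n); cv2.imwrite(f"pics/{n}0.png",f["image"]); pickle.dump(f,open(f"{n}0.pkl","wb"))
    print(n,{k:v for k,v in f.items() if k!="image"})
print(env.state())
E
```

```text
pics
scene {'fovy': 49.69191431389458, 'cx': 320.46594587416274, 'cy': 241.04850021631086, 'eye': array([982.85554948, 391.22093119, 516.34561173]), 'attitude': array([ 55.93846055,   0.7231439 , 122.09728858])}
top {'fovy': 57.34105511611974, 'cx': 322.449813420655, 'cy': 236.54982161375912, 'eye': array([320.13519339,   4.07515271, 803.73405625]), 'attitude': array([  6.61860456,   0.94932263, -90.3088403 ])}
{'time_s': 0.1, 'qpos': array([-7.34534366e+01,  1.83467466e+01,  8.96985007e+01, -9.51041552e-04,
        7.20432053e+01, -1.14516517e+00]), 'qvel': array([ 0.01677478, -0.15779128, -0.20981383,  0.04068669,  0.03979344,
       -0.00272275]), 'effort': array([-1.44338405e-04, -4.13331449e+01, -2.32510847e+01,  7.28241820e-02,
        4.21863911e-02, -5.81890777e-05]), 'ee_pos': array([ 174.61699967, -547.38129873,  213.22289589]), 'ee_rot': array([-1.79911547e+02, -8.63694706e-04,  1.76920218e+01]), 'force': array([ 0.57728861, -0.81628203, -0.05155776]), 'torque': array([0.02387531, 0.05225116, 0.01382789]), 'gripper_force': 0.0, 'gripper_width': 90.99325420598343}
```

View pics/scene0.png

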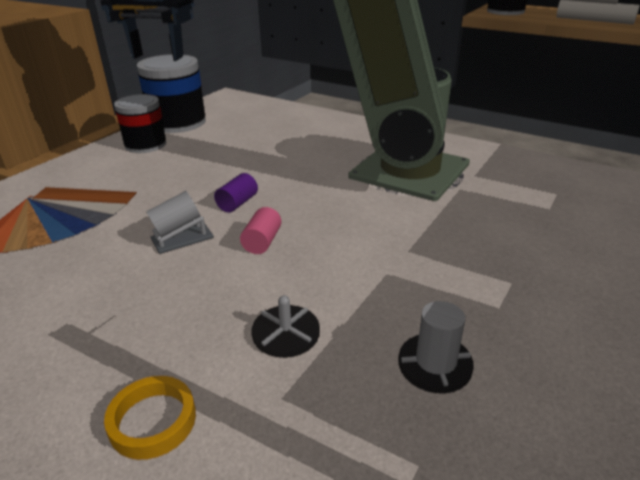

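View pics/top0.png

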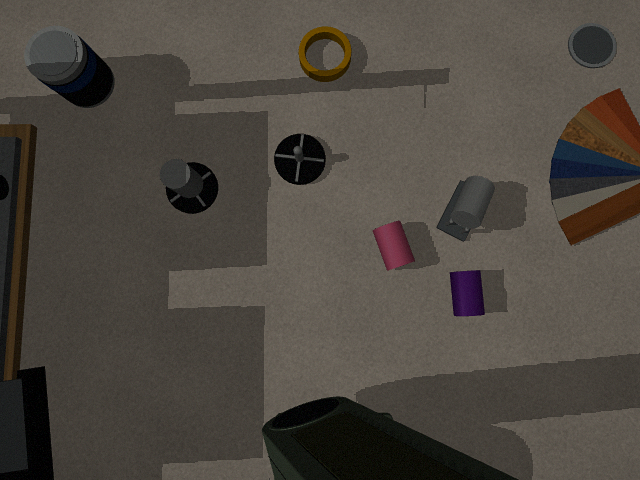

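The scene view shows the grey beaker in its cradle at (175,215), the empty peg at (285,325) and the parked beaker at (440,340). In the top view they are at (472,202), (299,157) and (177,178).

These could be mistaken for the beaker:
- Pink cylinder: top (393,246)
- Purple cylinder: top (467,293)
- Parked beaker: top (177,178)
- Grey disc: top (592,46)

I choose the grey steel cylinder on wire rails at top (472,202). I'll check that choice in an enlarged crop.

Run:
```python
import cv2, pickle, numpy as np
t=pickle.load(open("top0.pkl","rb"))["image"]; s=pickle.load(open("scene0.pkl","rb"))["image"]
def c(im,x,y,w=100,h=75): 
    o=cv2.resize(im[y:y+h,x:x+w],(400,300),interpolation=cv2.INTER_CUBIC)
    o=cv2.convertScaleAbs(o,alpha=1.4,beta=15)
    for i in range(0,w,10): cv2.line(o,(i*4,0),(i*4,6),(0,255,0),1)
    for i in range(0,h,10): cv2.line(o,(0,i*4),(6,i*4),(0,255,0),1)
    return o
cv2.imwrite("pics/crop0.png",np.vstack([np.hstack([c(t,420,165),c(s,130,180)]),np.hstack([c(t,250,120),c(s,235,285)])]))
```

```text
(no output)
```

View pics/crop0.png

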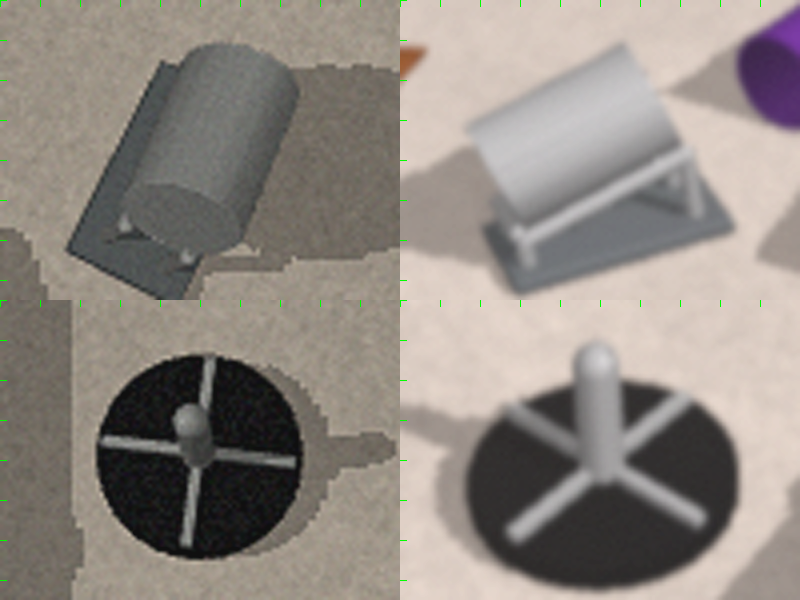

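```bash
cat > h.py <<'E'
import numpy as np, cv2, pickle
from scipy.spatial.transform import Rotation as R
from scipy.optimize import least_squares
def rot(a): return R.from_euler("xyz",a,degrees=True).as_matrix()
def proj(f,P):
    c=(np.atleast_2d(P)-f["eye"])@rot(f["attitude"]); F=240/np.tan(np.radians(f["fovy"]/2))
    return np.c_[f["cx"]+F*c[:,0]/-c[:,2], f["cy"]-F*c[:,1]/-c[:,2]]
def ray(f,u,v,z):
    F=240/np.tan(np.radians(f["fovy"]/2)); d=rot(f["attitude"])@np.array([(u-f["cx"])/F,-(v-f["cy"])/F,-1])
    return f["eye"]+d*(z-f["eye"][2])/d[2]
def axis(yaw,dip): y,p=np.radians([yaw,dip]); return np.array([np.cos(y)*np.cos(p),np.sin(y)*np.cos(p),-np.sin(p)])
def cyl(c,a,r=26,L=76):
    e=np.cross(a,[0,0,1.]) if abs(a[2])<.9 else np.array([1.,0,0]); e/=np.linalg.norm(e); n=np.cross(a,e); t=np.linspace(0,2*np.pi,60)[:,None]
    ring=r*(np.cos(t)*e+np.sin(t)*n); return np.vstack([c+ring-a*L/2,c+ring+a*L/2])
def resid(f,pts,c,a):
    h=cv2.convexHull(proj(f,cyl(c,a)).astype(np.float32))
    return [cv2.pointPolygonTest(h,tuple(map(float,p)),True) for p in pts]
E
python3 - <<'E'
from h import *
t=pickle.load(open("top0.pkl","rb")); s=pickle.load(open("scene0.pkl","rb"))
tp=np.array([(127,190),(185,57),(215,43),(250,47),(298,95),(243,248),(215,253),(155,125),(270,175)])/4+[420,165]
sp=(np.array([(468,127),(622,43),(690,150),(525,225),(545,85),(660,105),(490,175)])-[400,0])/4+[130,180]
print("guess",ray(t,470,202,55),ray(s,172,212,55))
g=ray(t,470,202,55)
for m in ("both","top","scene"):
    fn=lambda q:(resid(t,tp,np.array([q[0],q[1],q[3]]),axis(q[2],15)) if m!="scene" else [])+(resid(s,sp,np.array([q[0],q[1],q[3]]),axis(q[2],15)) if m!="top" else [])+[(q[3]-55)/3]
    r=least_squares(fn,[g[0],g[1],-25,55],diff_step=1e-3); print(m,r.x.round(1),np.round(r.fun,1))
print("disc",ray(t,299.9,159.25,12),ray(s,285.9,331.25,11), "pegtip",ray(t,297,147,67),ray(s,284.3,371-300+0+0+285-56,67))
print("parked top",ray(t,177,175,92),ray(s,442,314,92))
E
```

```text
guess [ 465.18182663 -238.66669189   55.        ] [ 464.73136587 -246.52815775   55.        ]
both [ 464.5 -244.1  -27.    50.9] [ 0.1  0.4 -0.4 -0.6 -0.  -0.8  1.1  0.3 -0.4  0.4 -0.1 -2.2  0.7  0.2
  0.7 -0.3 -1.4]
top [ 464.6 -243.9  -26.8   54.6] [-0.3  0.5  0.2  0.2  0.5 -0.5  0.8  0.1  0.  -0.1]
scene [ 469.  -236.8  -28.8   54.9] [ 0.3 -0.8 -1.1  0.7 -0.2  1.1 -0.5 -0. ]
disc [556.80016983  57.77213951  12.        ] [566.79978732  66.16338563  11.        ] pegtip [562.22716125  59.08355393  67.        ] [565.82807802  66.30260607  67.        ]
parked top [507.98993666 257.66414952  92.        ] [511.37746043 262.01550603  92.        ]
```

The crop confirms a steel cup on rails with its closed bottom towards the robot. The empty peg stands on a black base.

My plan is to grip with the tool at 45° to the beaker axis, which is a 60° dip. Then I roll 180° and place it with a 45° dip. The next script works out the pre-grasp move.

```bash
cat >> h.py <<'E'
def toolR(az,dip,side):  # tool z along az dipping, tool y horizontal at az+side*90
    z=axis(az,dip); y=axis(az+90*side,0); return np.c_[np.cross(y,z),y,z]
def move(st,Rt,tcp):   # shift in tool axes (m), rotvec in tool axes (deg)
    R0=rot(st["ee_rot"]); return (R0.T@(np.array(tcp)-st["ee_pos"])/1000).round(4), np.degrees(R.from_matrix(R0.T@Rt).as_rotvec()).round(2)
E
python3 - <<'E'
from h import *
from workcell import env,eyes
t=pickle.load(open("top0.pkl","rb")); s=pickle.load(open("scene0.pkl","rb"))
st=env.state()
tp=np.array([(97,456),(302,456),(200,355),(200,559)])/4+[250,120-75]
sp=(np.array([(467,480),(740,480),(603,380),(603,590)])-[400,300])/4+[235,285]
def rr(f,p,q):
    h=cv2.convexHull(proj(f,cyl(np.array([q[0],q[1],6]),np.array([0,0,1.]),48,12)).astype(np.float32)); return [cv2.pointPolygonTest(h,tuple(map(float,x)),True) for x in p]
for n,a in dict(top=[(t,tp)],scene=[(s,sp)],both=[(t,tp),(s,sp)]).items():
    r=least_squares(lambda q:sum([rr(f,p,q) for f,p in a],[]),[560,60],diff_step=1e-3); print(n,r.x.round(1),np.round(r.fun,1))
B=np.array([465,-242,55.]); az=-27; d=toolR(az,60,-1); g=B-6*axis(az,15)
print("grasp pt",g,"tcp",g+19*d[:,2]); print(move(st,d,g+19*d[:,2]-130*d[:,2]))
f=eyes.grab_frame("wrist"); print(f["fovy"],f["cx"],f["cy"],rot(st["ee_rot"]).T@(f["eye"]-st["ee_pos"]),(rot(st["ee_rot"]).T@rot(f["attitude"])).round(3))
E
```

```text
top [558.5  57.9] [0.2 0.2 0.4 0.4]
scene [560.1  61.5] [0.3 0.3 1.  0.7]
both [559.1  59.9] [ 1.3 -0.9  0.6  0.1  0.8 -0.3  1.7 -0.2]
grasp pt [ 459.83612272 -239.36887311   56.55291427] tcp [ 468.3006847  -243.68178286   40.0984316 ]
(array([ 0.3259, -0.2457,  0.0609]), array([-11.78,  28.48,  43.62]))
65.70646984690485 313.7486552972261 234.0746614903916 [  69.41355328   -1.20200843 -169.6941536 ] [[ 0.     0.968  0.25 ]
 [ 1.    -0.     0.   ]
 [ 0.     0.25  -0.968]]
```

Request:
send_rows(targets="0.163 -0.123 0 -6 14 22 100;0.163 -0.123 0 -6 14 22 100;0.163 -0.123 0 -6 14 22 100;0.163 -0.123 0 -6 14 22 100;0.163 -0.123 0 -6 14 22 100;0.326 -0.246 0.02 -11.8 28.5 43.6 100;0.326 -0.246 0.03 -11.8 28.5 43.6 100;0.326 -0.246 0.04 -11.8 28.5 43.6 100;0.326 -0.246 0.05 -11.8 28.5 43.6 100;0.326 -0.246 0.06 -11.8 28.5 43.6 100;0.326 -0.246 0.061 -11.8 28.5 43.6 100;0.326 -0.246 0.061 -11.8 28.5 43.6 100", grip_force=15)

```text
time_s: 1.15
ee_pos: [409.9, -209.8, 149.9]
ee_rot: [179.9, -29.7, -26.6]
force: [-1.3, 0.2, -0.4]
gripper_width: 91.0
gripper_force: 0.0
```

```bash
cat >> h.py <<'E'
def projw(f,P):
    c=(np.atleast_2d(P)-f["eye"])@rot(f["attitude"]); F=240/np.tan(np.radians(f["fovy"]/2)); v=c*[1,-1,-1]
    th=np.arctan2(np.hypot(v[:,0],v[:,1]),v[:,2]); ph=np.arctan2(v[:,1],v[:,0]); return np.c_[f["cx"]+F*th*np.cos(ph),f["cy"]+F*th*np.sin(ph)]
E
python3 - <<'E'
from h import *
from workcell import env,eyes
f=eyes.grab_frame("wrist"); pickle.dump(f,open("w1.pkl","wb")); st=env.state()
print(st["time_s"],st["ee_pos"],st["ee_rot"],st["qpos"].round(1),f["eye"],f["attitude"])
im=cv2.convertScaleAbs(f["image"],alpha=1.4,beta=10)
B=np.array([465,-242,55.])
p=projw(f,cyl(B,axis(-27,15))).astype(np.int32)
cv2.polylines(im,[p[:60]],True,(0,255,0),1); cv2.polylines(im,[p[60:]],True,(0,0,255),1)
cv2.imwrite("pics/w1.png",im)
E
```

```text
1.2 [ 410.33623789 -211.65007277  151.31320193] [179.88795849 -29.87509639 -26.60981295] [-29.8  -0.6 131.1   4.3  19.8  83.2] [ 387.65998688 -197.9729248   331.82948869] [ 1.52521310e+01 -6.37860592e-02 -1.16620792e+02]
```

View pics/w1.png

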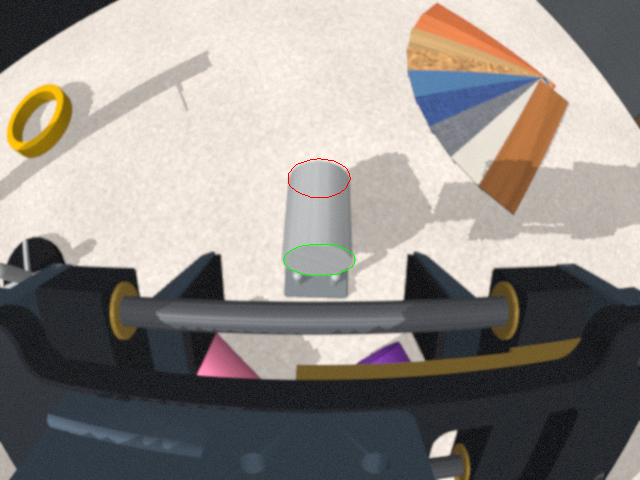

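The overlay matches the beaker at (318,215), with the true axis about 1 mm left of the model. It lies along tool z, so I advance partway and record the joints to check the arm's reach.

Request:
send_rows(targets="0 0.001 0.03 0 0 0 100;0 0.001 0.06 0 0 0 100;0 0.001 0.08 0 0 0 100;0 0.001 0.08 0 0 0 100;0 0.001 0.08 0 0 0 100")

```text
time_s: 1.62
ee_pos: [445.4, -234.4, 83.4]
ee_rot: [179.9, -30.0, -27.0]
force: [-0.2, -0.2, -0.2]
gripper_width: 91.3
gripper_force: 0.0
```

Run:
```python
from h import *
from workcell import env
st=env.state(); print(st["qpos"].round(2),st["ee_pos"],st["ee_rot"],st["force"].round(1))
D=[([18.347,89.6985,72.043],[174.617,-547.381,213.223]),([-.6,131.1,19.8],[410.34,-211.65,151.31]),(st["qpos"][[1,2,4]],st["ee_pos"])]
def fk(p,q):
    a=np.radians(np.cumsum(q)); r0,z0,L2,L3,e,L6=p
    return np.array([r0+L2*np.sin(a[0])+L3*np.sin(a[1])+e*np.cos(a[1])*-1+L6*np.sin(a[2]), z0+L2*np.cos(a[0])+L3*np.cos(a[1])+e*np.sin(a[1])+L6*np.cos(a[2])])
fn=lambda p:np.concatenate([fk(p,q)-[np.hypot(*x[:2]),x[2]] for q,x in D]+[(p-np.array([50,330,400,380,20,250]))*.005])
r=least_squares(fn,[50,330,400,380,20,250]); p=r.x; print(p.round(1),r.fun.round(2))
for dip in (45,50,55):
  for h in (62,140):
    s=least_squares(lambda q:np.r_[fk(p,q)-[563-0+19*np.cos(np.radians(dip)),h-19*np.sin(np.radians(dip))],np.sum(q)-90-dip],[20,100,20]); print(dip,h,s.x.round(1),round(s.cost,3))
```

```text
[-30.    10.24 132.86  11.39   7.07  76.13] [ 445.44573931 -234.43618697   83.36800112] [179.91109391 -29.99319248 -27.03046151] [-0.2 -0.2 -0.2]
[ -3.  145.7 596.1 419.5 -27.2 342.4] [-0.01  0.04  0.03 -0.11 -0.01  0.08 -0.27 -0.92  0.98  0.2  -0.24  0.46]
45 62 [ 22.5 138.7 -26.2] 0.0
45 140 [ 11.7 133.6 -10.4] 0.0
50 62 [ 20.7 135.1 -15.7] 0.0
50 140 [ 11.1 129.8  -0.9] 0.0
55 62 [ 19.7 131.3  -6. ] 0.0
55 140 [ 11.1 126.    7.9] 0.0
```

Near this pose j5 is almost at its lower limit, so a shallower dip won't work. I switch to gripping at a 75° dip and pitching 75° about tool y, so the tool ends up pointing back at the robot at 30° below horizontal. First I check that against the fitted arm model.

```bash
cat >> h.py <<'E'
def fk(p,q):
    a=np.radians(np.cumsum(q)); r0,z0,L2,L3,e,L6=p
    return np.array([r0+L2*np.sin(a[0])+L3*np.sin(a[1])-e*np.cos(a[1])+L6*np.sin(a[2]), z0+L2*np.cos(a[0])+L3*np.cos(a[1])+e*np.sin(a[1])+L6*np.cos(a[2])])
ARM=[-3,145.7,596.1,419.5,-27.2,342.4]
def ik(r,h,dip):  # grasp point
    c,s=np.cos(np.radians(dip)),np.sin(np.radians(dip))
    o=least_squares(lambda q:np.r_[fk(ARM,q)-[r+19*c,h-19*s],np.sum(q)-90-dip],[20,100,20]); return o.x.round(1),round(o.cost,3)
E
python3 - <<'E'
from h import *
from workcell import env
st=env.state()
for d in (70,75,80): print(d,"grasp",ik(517,56,d),"lift",ik(517,170,d),"hi",ik(563,150,d+75),"place",ik(563,62,d+75))
B=np.array([465.5,-240,55.]); az=-27; d=toolR(az,75,-1); g=B-6*axis(az,15); tcp=g+19*d[:,2]
print(tcp, move(st,d,tcp-30*d[:,2]), move(st,d,tcp))
E
```

```text
70 grasp (array([ 17.8, 125.8,  16.5]), np.float64(0.0)) lift (array([  7.8, 117.1,  35.1]), np.float64(0.0)) hi (array([ 50.1,  63.5, 121.4]), np.float64(0.0)) place (array([ 54.8,  66.6, 113.6]), np.float64(0.0))
75 grasp (array([ 18.7, 121.9,  24.3]), np.float64(0.0)) lift (array([  9.6, 113.4,  42. ]), np.float64(0.0)) hi (array([ 52.7,  61.3, 126. ]), np.float64(0.0)) place (array([ 57.5,  64. , 118.5]), np.float64(0.0))
80 grasp (array([ 20.1, 118.2,  31.8]), np.float64(0.0)) lift (array([ 11.6, 109.7,  48.7]), np.float64(0.0)) hi (array([ 55.1,  59.5, 130.4]), np.float64(0.0)) place (array([ 60.1,  61.7, 123.2]), np.float64(0.0))
[ 464.71770242 -239.60139947   38.20032357] (array([ 0.0021, -0.0042,  0.0199]), array([  0.1 , -14.99,  -0.04])) (array([-0.0057, -0.0042,  0.0489]), array([  0.1 , -14.99,  -0.04]))
```

Request:
send_rows(targets="0.002 -0.004 0.01 0 -7 0 100;0.002 -0.004 0.015 0 -14 0 100;0.002 -0.004 0.02 0 -15 0 100;0.002 -0.004 0.02 0 -15 0 100;-0.002 -0.004 0.035 0 -15 0 100;-0.006 -0.004 0.049 0 -15 0 100;-0.006 -0.004 0.049 0 -15 0 100;-0.006 -0.004 0.049 0 -15 0 100;-0.006 -0.004 0.049 0 -15 0 100")

```text
time_s: 2.37
ee_pos: [464.1, -238.6, 39.0]
ee_rot: [179.9, -15.2, -27.0]
force: [-0.2, 0.7, 0.2]
gripper_width: 91.3
gripper_force: 0.0
```

Run:
```python
from h import *
from workcell import env,eyes
f=eyes.grab_frame("wrist"); st=env.state()
print(st["qpos"].round(1),st["ee_pos"],st["ee_rot"],st["force"].round(1))
im=cv2.convertScaleAbs(f["image"],alpha=1.4,beta=10)
p=projw(f,cyl(np.array([465.5,-240,55.]),axis(-27,15))).astype(np.int32)
cv2.polylines(im,[p[:60]],True,(0,255,0),1); cv2.polylines(im,[p[60:]],True,(0,0,255),1)
cv2.imwrite("pics/w2.png",im)
```

```text
[-28.7  18.6 122.    0.9  24.3  87.5] [ 464.46831296 -238.78412522   39.22097704] [179.91252519 -15.18191213 -26.97423298] [ 0.3 -0.6  0.3]
```

View pics/w2.png

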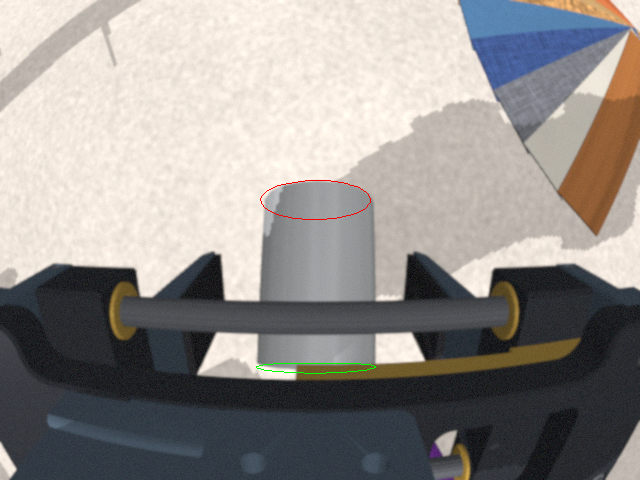

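The beaker spans columns 260–375 midway between the fingers (220 and 408), and its outline matches the model. I close the fingers.

Request:
send_rows(targets="0 0 0 0 0 0 40;0 0 0 0 0 0 40;0 0 0 0 0 0 40;0 0 0 0 0 0 40;0 0 0 0 0 0 40;0 0 0 0 0 0 40;0 0 0 0 0 0 40;0 0 0 0 0 0 40", grip_force=20)

```text
time_s: 3.08
ee_pos: [464.9, -239.9, 38.9]
ee_rot: [179.8, -15.2, -26.9]
force: [-4.3, -5.2, 4.0]
gripper_width: 52.8
gripper_force: 19.9
```

Request:
send_rows(targets="0.005 0 -0.019 0 0 0 40;0.013 0 -0.048 0 0 0 40;0.021 0 -0.077 0 0 0 40;0.029 0 -0.106 0 0 0 40;0.034 0 -0.125 0 0 0 40;0.034 0 -0.125 0 0 0 40;0.034 0 -0.125 0 0 0 40;0.034 0 -0.125 0 0 0 40")

```text
time_s: 3.75
ee_pos: [464.1, -238.2, 166.2]
ee_rot: [179.9, -14.9, -27.0]
force: [-0.2, -0.2, -2.3]
gripper_width: 52.7
gripper_force: 19.9
```

Run:
```python
from h import *
from workcell import env,eyes
st=env.state(); print(st["qpos"].round(1),st["ee_pos"],st["ee_rot"],st["force"].round(2),st["gripper_width"])
G=lambda c,az,dip,side: c-6*0
# beaker pose in tool frame (from grasp): m at 60deg to tool z, centre 6 mm ahead of grasp point
P=np.array([559.1,59.9]); az=np.degrees(np.arctan2(P[1],P[0]))-1.5
for dip,h,a in ((112,190,-12),(150,165,az),(150,140,az)):
    m=axis(a,dip-60); Rt=toolR(a,dip,-1); xy=P if a==az else 545*axis(a,0)[:2]
    g=np.r_[xy,h]-6*m; print(dip,a,g+19*Rt[:,2],move(st,Rt,g+19*Rt[:,2]))
```

```text
[-28.7   8.7 112.    0.5  44.4  88. ] [ 464.0561945  -238.15765066  166.21265226] [179.91524189 -14.8991717  -26.95506118] [-0.17 -0.17 -2.28] 52.73436447104872
112 -12 [ 522.51520536 -111.06403547  177.11157128] (array([-0.0025, -0.1398, -0.0122]), array([ -0.86, -36.68, -15.21]))
150 4.615141724866276 [542.69886853  58.57603377 161.5       ] (array([-0.0635, -0.3001, -0.0125]), array([-12.92, -72.86, -31.35]))
150 4.615141724866276 [542.69886853  58.57603377 136.5       ] (array([-0.0699, -0.3002,  0.0117]), array([-12.92, -72.86, -31.35]))
```

Request:
send_rows(targets="0 -0.012 -0.002 0 -3 -1 40;0 -0.024 -0.004 0 -6 -2.5 40;0 -0.04 -0.006 0 -10 -4 40;0 -0.055 -0.008 0 -14 -6 40;0 -0.07 -0.009 0 -18 -8 40;-0.001 -0.085 -0.01 -0.5 -23 -10 40;-0.002 -0.1 -0.011 -0.5 -28 -12 40;-0.002 -0.115 -0.012 -1 -32 -14 40;-0.003 -0.13 -0.012 -1 -35 -15 40;-0.003 -0.14 -0.012 -1 -37 -15 40;-0.003 -0.14 -0.012 -1 -37 -15 40;-0.003 -0.14 -0.012 -1 -37 -15 40")

```text
time_s: 4.75
ee_pos: [522.9, -111.2, 176.1]
ee_rot: [179.8, 22.4, -12.2]
force: [1.1, -0.0, -0.7]
gripper_width: 52.3
gripper_force: 19.9
```

Run:
```python
from h import *
from workcell import env,eyes
st=env.state(); print(st["qpos"].round(1),st["ee_pos"],st["ee_rot"],st["force"].round(2),st["gripper_width"])
P=np.array([559.1,59.9]); az=4.6
m=axis(az,90); Rt=toolR(az,150,-1)
for h in (165,): g=np.r_[P,h]-6*m; print(g+19*Rt[:,2],move(st,Rt,g+19*Rt[:,2]))
```

```text
[-12.9  28.5  82.6  -0.5  91.2  89.3] [ 522.88406413 -111.20520948  176.08528676] [179.79361552  22.36350854 -12.23363792] [ 1.13 -0.01 -0.67] 52.26696101145805
[542.69851922  58.58036819 161.5       ] (array([-0.0098, -0.1702,  0.0192]), array([-11.09, -37.34, -12.97]))
```

Request:
send_rows(targets="0 -0.017 0.002 -1 -4 -1 40;-0.002 -0.034 0.004 -2 -8 -2.5 40;-0.003 -0.051 0.006 -3 -12 -4 40;-0.004 -0.068 0.008 -4.5 -16 -5.5 40;-0.005 -0.085 0.01 -6 -20 -7 40;-0.006 -0.105 0.012 -7.5 -24 -8.5 40;-0.007 -0.125 0.014 -9 -28 -10 40;-0.008 -0.145 0.016 -10 -32 -11.5 40;-0.009 -0.16 0.018 -11 -36 -12.5 40;-0.01 -0.17 0.019 -11 -37.3 -13 40;-0.01 -0.17 0.019 -11 -37.3 -13 40;-0.01 -0.17 0.019 -11 -37.3 -13 40")

```text
time_s: 5.75
ee_pos: [543.0, 57.6, 164.1]
ee_rot: [180.0, 59.7, 4.5]
force: [0.7, -0.1, -0.4]
gripper_width: 52.5
gripper_force: 19.9
```

Run:
```python
from h import *
from workcell import env,eyes
st=env.state(); print(st["qpos"].round(1),st["ee_pos"],st["ee_rot"],st["force"].round(2),st["gripper_width"])
fs={n:eyes.grab_frame(n) for n in ("top","scene")}; pickle.dump(fs,open("f3.pkl","wb"))
Rt=rot(st["ee_rot"]); C=st["ee_pos"]-19*Rt[:,2]+6*axis(4.6,90); print("C",C)
o=[]
for n,(x,y) in dict(top=(230,70),scene=(215,180)).items():
    f=fs[n]; im=f["image"].copy()
    p=cv2.resize(im[y:y+150,x:x+150],(400,400),interpolation=cv2.INTER_CUBIC); p=cv2.convertScaleAbs(p,alpha=1.4,beta=10)
    for c in (cyl(C,axis(0,90)),cyl(np.array([559.1,59.9,6]),axis(0,90),48,12)):
        h=cv2.convexHull(((proj(f,c)-[x,y])*400/150).astype(np.int32)); cv2.polylines(p,[h],True,(0,255,0),1)
    o.append(p)
cv2.imwrite("pics/c3.png",np.hstack(o))
```

```text
[  4.7  50.9  61.3   0.2 127.6  90.3] [543.00455052  57.5610512  164.06282049] [179.99251542  59.69899554   4.48646806] [ 0.71 -0.14 -0.37] 52.45677658656906
C [559.35843803  58.84673341 167.64913285]
```

View pics/c3.png

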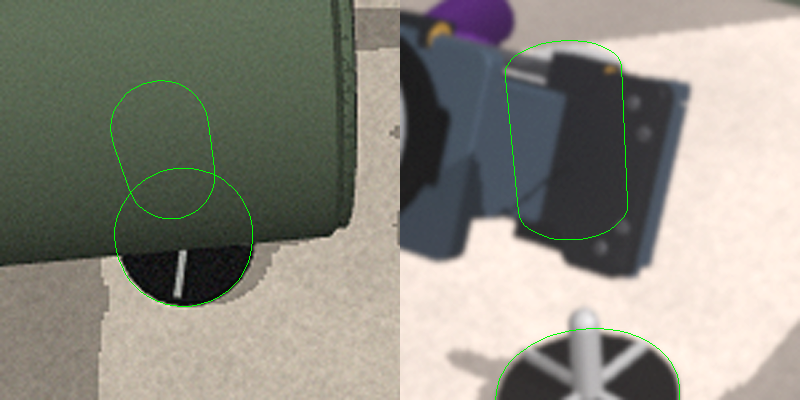

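The scene crop shows the beaker gripped behind the dark finger at (590,150), with its closed bottom up at (590,50). The arm blocks the top view. The wrist camera is now below the gripper, so I use it.

Run:
```python
from h import *
from workcell import env,eyes
f=eyes.grab_frame("wrist"); st=env.state(); pickle.dump(f,open("w4.pkl","wb"))
Rt=rot(st["ee_rot"]); C=st["ee_pos"]-19*Rt[:,2]+6*axis(4.6,90)
print(f["eye"],f["attitude"],C)
im=cv2.convertScaleAbs(f["image"],alpha=1.4,beta=10)
p=projw(f,cyl(C,axis(0,90))).astype(np.int32); q=projw(f,cyl(np.array([559.1,59.9,6]),axis(0,90),48,12)).astype(np.int32)
cv2.polylines(im,[p[:60]],True,(0,255,0),1); cv2.polylines(im,[p[60:]],True,(0,0,255),1); cv2.polylines(im,[q[60:]],True,(255,0,255),1)
k=projw(f,np.array([[559.1,59.9,16],[559.1,59.9,67]])).astype(int); cv2.line(im,tuple(map(int,k[0])),tuple(map(int,k[1])),(0,255,255),1); print(k)
cv2.imwrite("pics/w4.png",im)
```

```text
[724.36465381  71.88618582 190.33142685] [-7.40675474e+01  1.21995774e-02 -8.55875538e+01] [559.51500807  58.11935959 169.16785186]
[[312  36]
 [312  99]]
```

View pics/w4.png

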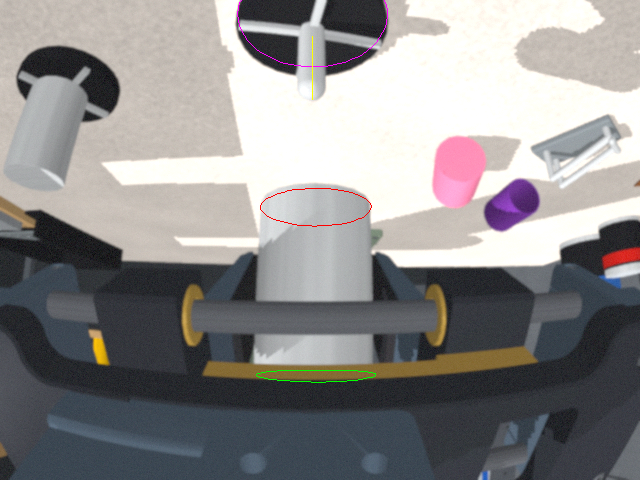

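The wrist view shows the beaker mouth down at (315,205), centred over the peg at (312,70). The parked beaker at (45,130) is clear. I lower it straight down about 108 mm.

Request:
send_rows(targets="0.013 -0.001 0.0076 0 0 0 40;0.026 -0.001 0.015 0 0 0 40;0.039 -0.001 0.0228 0 0 0 40;0.052 -0.001 0.0304 0 0 0 40;0.065 -0.001 0.038 0 0 0 40;0.078 -0.001 0.0456 0 0 0 40;0.0863 -0.001 0.0505 0 0 0 40;0.0915 -0.001 0.0535 0 0 0 40;0.0932 -0.001 0.0545 0 0 0 40;0.0932 -0.001 0.0545 0 0 0 40;0.0932 -0.001 0.0545 0 0 0 40;0.0932 -0.001 0.0545 0 0 0 40")

```text
time_s: 6.9
ee_pos: [543.4, 59.4, 56.9]
ee_rot: [-179.9, 59.7, 4.6]
force: [-0.7, -0.0, -1.1]
gripper_width: 52.5
gripper_force: 19.9
```

Run:
```python
from h import *
from workcell import env,eyes
f=eyes.grab_frame("wrist"); st=env.state(); Rt=rot(st["ee_rot"]); C=st["ee_pos"]-19*Rt[:,2]+6*axis(4.6,90)
print(st["ee_pos"],st["ee_rot"],st["force"].round(2),C,st["qpos"].round(1)); cv2.imwrite("pics/w5.png",f["image"])
```

```text
[543.41845541  59.40129034  56.94434508] [-179.90447891   59.64614423    4.60046639] [ 0.94  0.48 -0.92] [559.76364847  60.6847489   60.54577194] [  4.8  56.6  65.    0.3 118.1  90.3]
```

View pics/w5.png

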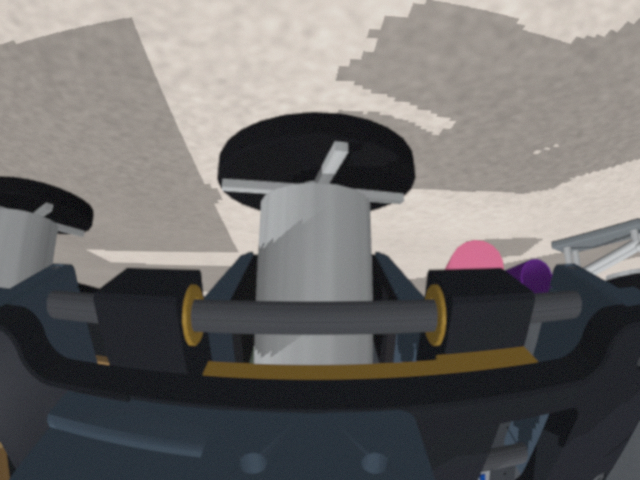

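The beaker at (315,200) is over the stand, with the peg inside and the rim just above the ribs. I lower it gently to contact.

Request:
send_rows(targets="0.0017 0 0.001 0 0 0 40;0.0034 0 0.002 0 0 0 40;0.0047 0 0.0028 0 0 0 40;0.0047 0 0.0028 0 0 0 40;0.0047 0 0.0028 0 0 0 40")

```text
time_s: 7.37
ee_pos: [543.0, 59.3, 52.6]
ee_rot: [-179.9, 59.8, 4.6]
force: [1.6, -0.1, 5.9]
gripper_width: 52.7
gripper_force: 19.9
```

There is contact at about 6 N, so I release.

Request:
send_rows(targets="0 0 0 0 0 0 100;0 0 0 0 0 0 100;0 0 0 0 0 0 100;0 0 0 0 0 0 100;0 0 0 0 0 0 100;0 0 0 0 0 0 100;0 0 0 0 0 0 100;0 0 0 0 0 0 100")

```text
time_s: 8.03
ee_pos: [543.0, 59.4, 50.7]
ee_rot: [-179.9, 59.7, 4.6]
force: [-0.1, 0.7, 0.2]
gripper_width: 90.9
gripper_force: 0.0
```

Request:
send_rows(targets="0 0 -0.01 0 0 0 100;0 0 -0.03 0 0 0 100;0 0 -0.05 0 0 0 100;0 0 -0.07 0 0 0 100;0 0 -0.09 0 0 0 100;0 0 -0.11 0 0 0 100;0 0 -0.12 0 0 0 100;0 0 -0.12 0 0 0 100;0 0 -0.12 0 0 0 100;0 0 -0.12 0 0 0 100")

```text
time_s: 8.87
ee_pos: [645.8, 67.5, 110.7]
ee_rot: [-179.9, 59.8, 4.6]
force: [0.3, 0.4, -0.5]
gripper_width: 91.4
gripper_force: 0.0
```

Run:
```python
from h import *
from workcell import env,eyes
st=env.state(); print(st["time_s"],st["ee_pos"],st["force"].round(2),st["qvel"].round(2))
o=[]
for n in ("scene","wrist"):
    f=eyes.grab_frame(n); im=f["image"].copy(); pr=proj if n=="scene" else projw
    p=pr(f,cyl(np.array([559.1,59.9,54]),axis(0,90))).astype(np.int32)
    for k in (p[:60],p[60:]): cv2.polylines(im,[k],True,(0,255,0),1)
    x,y=(185,230) if n=="scene" else (120,120)
    o.append(cv2.resize(im[y:y+170,x:x+300] if n=="scene" else im[0:225,100:500],(800,300 if n=="wrist" else 300)) if 0 else cv2.resize(im,(400,300)) if n=="wrist" else cv2.resize(im[230:380,185:385],(400,300)))
cv2.imwrite("pics/e.png",np.hstack(o))
```

```text
8.8667 [645.75641437  67.45808128 110.66071658] [ 0.31  0.45 -0.52] [ 0.09 -0.36  0.56  0.05  0.3   0.01]
```

View pics/e.png

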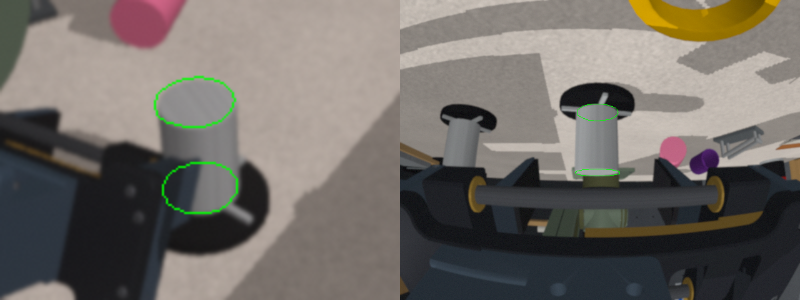

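The beaker stands upright on the peg at (197,150) in the left crop, matching the seated model (green). The gripper is clear of it and the parked beaker hasn't moved, so I hand the job in.

```bash
python3 -c "
from workcell import env
print(env.job_done())"
```

```text
the job is handed in; nothing more can be done
None
```

The steel beaker now stands mouth down over the empty peg with its rim on the base, the gripper is clear, and the parked beaker was left alone; I handed the job in after about 9 s of robot time, and no verdict was returned.

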